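Fish a dropped jaw plate out of the gap in a drawer unit with a bent rod

TASK

A flat steel vise jaw plate has dropped into the narrow gap of the drawer unit and slid right to its closed end, under the clear plastic cover. Take the bent rod from its rack, reach in with its rubber toe, press it on the jaw plate's ribbed top only lightly (never more than about two kilos' weight) and drag the plate out through the front until all of it lies flat on the bench, clear in front of the gap; then hang the rod back in its rack. Do not touch the jaw plate with the fingers, and leave the other things where they are.

Things in the scene. Friction and masses are not known exactly. Their poses are not given: they have to be found in the camera images.
- unit: fixed blue drawer unit: two towers 145 deep (x), 130 wide, 110 mm high, between them a gap 40 mm wide along the unit's x, open in front and on top, closed by an end wall at x=125 mm. Origin: on the bench, mid-gap at the open mouth, level with the tower fronts; x points into the gap, z up. The gap's floor is described under plate_edge. Drawer pulls stick out 10 mm in front
- plate_edge (a point): mid-gap point on the lower front edge of the clear plastic plate, 8 mm thick, that bridges the gap's rear: 75 mm in from the mouth, 110 mm up; the shank stays in front of it, only the foot goes under. Floor of the gap: fixed dark steel strip, level at the back (2 to 6 mm above the bench), rising a few mm to a sill near the mouth, then sloping down to the bench; not measured: feel for it
- jaw: loose steel vise jaw plate 80 (x) by 28 (y) by 16 mm thick (z), 0.19-0.3 kg, flat and lengthways in the gap, far end 1 to 11 mm from the end wall, too near to get behind it. Its upper face has 7 ribs across it (along y), 3 mm wide, 1.5 mm high (within the 16), 12 mm apart, the middle one at the centre. Origin: centre of underside. Floor below it: see plate_edge
- rod: bent rod, 0.2 kg, hanging upright in the rack, foot about along the rack's +x. Origin: on the shank axis, level with the toe's underside; z up the shank, x along the foot. Shank and foot: round steel 8 mm thick; foot axis 7 mm up, runs 38 mm along +x to the toe. No spring in it. A firm grip (about 60 N) keeps it from slipping
- toe (a point): lowest point of the rod's rubber toe, a ball of 14 mm diameter at the end of the foot: 38 mm along +x from the rod's origin, same height. Pressed lightly on the jaw plate it drops between two ribs and drags the plate along while kept pressed with about 4 to 9 N; with under about 3 N it rides over the ribs. The toe must yield as the plate climbs the sill and follow it down. Over 20 N is too much
- collar (a point): centre of the underside of the rod's collar, a disc 40 mm in diameter and 6 mm thick, on the shank axis 115 mm above the rod's origin
- grip (a point): middle of the rod's handle, 147 mm above the rod's origin: an upright square wooden block 22 by 22 by 52 mm on top of the collar, faces square to the rod's x and y. Gripped from above with the fingers closing along the rod's x it resists turning best
- rack: fixed dark steel rack. Two level prongs, 16 mm wide, 10 mm thick, tops 140 mm above the bench, run from x=-25 to 75 mm with a 16 mm slot between, open at the -x end (to the robot) and above; upright plate at x=75 to 87 mm, as high; foot plate behind. Origin: on the bench under the hanging place. The rod comes out by lifting it 15 mm and sliding it along -x; back the same way
- hang (a point): middle of the hanging place: the rod's origin is here, give or take 10 mm along the rack's x, when it hangs with the shank in the slot and the collar on both prongs; 25 mm above the bench
- slot (a point): open end of the rack's slot, mid-slot, level with the prong tops: 25 mm along the rack's -x from its origin, 140 mm above the bench
- bin: bystander: loose open grey plastic bin, 110 by 90 by 50 mm high; origin: centre of its underside
- jug: bystander: loose green plastic bottle, 68 mm in diameter, 170 mm high, standing to the right (-y) of the unit; origin: centre of its underside
- jar: bystander: loose glass jar with a steel lid, 60 mm in diameter, 85 mm high, standing to the left (+y) of the unit; origin: centre of its underside

How it is judged:
On the way, in this order (a step that is already met when the one before it is completed fails the run):
1. the rod is taken out of the rack (distance between rod and hang above 0.06 m), for 0.2 s.
2. the rod, in contact with the jaw plate, has dragged it half way out (contact force between rod and jaw above 0.5 N and x of jaw in the frame of unit below 0.04 m), for 0.05 s.
3. the whole jaw plate is clear in front of the gap (x of jaw in the frame of unit below -0.045 m), for 0.2 s.
At the end, for the whole second after the job is handed in: The jaw plate lies flat and still on the bench, wholly out of the gap (its centre more than 45 mm in front of the mouth and within 150 mm of it), and the rod hangs upright and still in the rack, its origin within 25 mm of the hanging point with the collar on the prongs (x of jaw in the frame of unit below -0.045 m and horizontal distance between jaw and unit below 0.15 m and angle between each of jaw, rod's own z axis and vertical below 0.08 rad and height (world z) of jaw below 0.004 m and linear speed of each of jaw, rod below 0.02 m/s and distance between rod and hang below 0.025 m and z of rod in the frame of rack above 0.021 m); the robot touches nothing.
It fails at once if the rod presses on the jaw plate with more than 20 N (contact force between rod and jaw above 20 N).
It fails at once if the fingers touch the jaw plate (contact force between the fingers and jaw above 0.5 N).
It fails at once if the bin is moved by more than 20 mm (distance of bin from where it was at the start of the episode above 0.02 m).
It fails at once if the bottle is moved by more than 20 mm (distance of jug from where it was at the start of the episode above 0.02 m).
It fails at once if the jar is moved by more than 20 mm (distance of jar from where it was at the start of the episode above 0.02 m).
It also fails if it takes over 72 s, if anything falls off the work surface, if the arm or the gripper's body presses on something with over 40 N, if the wrist force passes 120 N, or if a joint passes its speed limit or range.

ROBOT

A 6-joint arm with a two-finger parallel gripper is mounted at the origin on the work surface. World frame = base frame: x ahead of the robot, y to its left, z up, the work surface at z = 0. Lengths are in m, angles in rad, forces in N, time in s.
With the tool pointing down it reaches from about 0.4 to 0.825 m from the base axis. Payload 7 kg.
Tool frame: the origin (TCP) lies at the very end of the fingers, on their centre line; the grasp point (between the pads) lies arm.hold_point_z behind it (arm.hold_point_z is the distance from the TCP to the grasp point, in m); z points along the fingers, y is the line along which they close (so a half turn about z gives the same grasp; the last joint's range is limited). The gripper opens to 88 mm and grips with 3 to 60 N. Pads are 19 mm wide; open, the fingers measure 130 mm over their backs; the gripper's body (78 mm by 193 mm) begins 47 mm behind the grasp point.
Start: joints at [-0.955, 0.359, 0.012, 0, -1.224, -0.288], TCP at [0.217, -0.639, 0.227] pointing down, gripper open.
Joint ranges: [-3.07, 3.07], [-1.43, 2.12], [-1.02, 1.25], [-3.03, 1.67], [-3.05, -0], [-3.03, 3.03]. Speed limits (rad/s): [2.39, 2.39, 3.01, 3.14, 3.14, 3.14].

INTERFACE

Orientations are given as [roll, pitch, yaw] about the fixed x, y, z axes, in that order (R = Rz(yaw) Ry(pitch) Rx(roll)).
In Python, from station import arm gives the robot as it stands.
- The arm moves only by the shell command python3 nudge.py 'ROWS' [FORCE]. ROWS is a JSON object whose key "motion" holds a list of rows, 1 to 20 of them, each of 5 numbers: the finger opening in m, then dx, dy, dz in m, then a turn about the tool's z in rad; each row is the pose to reach, as a shift and turn from the pose commanded when the command began, along the tool's axes at that moment; what a row does not reach only later rows make up. A row lasts 1/12 s, in which the tool goes at most 0.0417 m and 0.125 rad, less where a joint would pass 70% of its speed; a pose out of reach is approached as far as the arm can. The fingers move at their own pace and stop on an object; FORCE is the grip in N (left out, the last holds). Time passes only in rows, so rows that do not move let the fingers close. It prints the time, the measured TCP pose, the force, the opening and the grip force at its end. Input that does not fit is refused with a message, and nothing moves.
- arm.get_state(): the state, without advancing time (a new reading comes with each control period).
- arm.grab_frame(name): name is "scene" or "top"; returns the picture (480x640x3 uint8, red, green, blue); there is no depth.
- arm.camera_params(name): a dict with "fx", "fy", "cx", "cy" (pixels), "T" (4x4, takes a point from camera to world coordinates). Camera axes: x right, y down, z forward; pixel columns grow to the right and rows downward; lengths in m; the calibration is good to about 2 mm. A picture is of the moment at which its call begins. camera_params takes no time and is no camera call.
- arm.job_done(): hands the job in; it is judged then, once.
The state is a dict: "t": time; "q": joint angles; "qd": joint speeds; "joint_efforts": joint torques, N m; "eef_pos": TCP position; "ee_rot": TCP orientation; "force": force on the tool from outside, world axes, zero at the start; "moment": the same for the moment, N m; "width": finger opening in m; "gripper_force": force on a finger pad.
Only numpy, scipy, OpenCV 4.12 (cv2) and the standard library are available. Lean on these libraries where they do the work, as an engineer would, in place of code of your own. Each camera call takes 0.05 s, during which the arm holds its last target. There are 200 camera calls.

## Working session

There is one attempt and no reset: what is moved stays moved. The work goes in short steps, Python scripts to look and compute and a shell command to move; the robot and the scene stay as the last step left them, time stands still between calls to the robot, and variables do not carry over. Pictures are saved under pics/ and viewed, at most 10 in all, crops included, and the job is handed in when it is done.

```bash
ls; mkdir -p pics; python3 - <<'E'
from station import arm
import cv2,numpy as np
s=arm.get_state();print({k:np.round(v,3).tolist() for k,v in s.items()},arm.hold_point_z)
for n in("scene","top"):
    cv2.imwrite(f"pics/{n}0.png",arm.grab_frame(n)[:,:,::-1]);p=arm.camera_params(n);print(n,p["fx"],p["cx"],p["cy"],np.round(p["T"],3).tolist())
E
```

```text
nudge.py
pics
station.py
{'t': 0.0, 'q': [-0.955, 0.359, 0.011, -0.0, -1.224, -0.288], 'qd': [-0.001, -0.0, 0.002, -0.001, -0.0, 0.0], 'joint_efforts': [0.0, -58.272, 29.305, 6.997, 0.007, -0.0], 'eef_pos': [0.217, -0.639, 0.226], 'ee_rot': [3.14, -0.0, -2.814], 'force': [-0.14, -0.035, -0.029], 'moment': [0.009, 0.041, -0.007], 'gripper_force': 0.0, 'width': 0.088} 0.0188
scene 465.9442291318014 317.2656705225591 241.69011754893876 [[-0.459, 0.73, -0.506, 1.041], [0.889, 0.368, -0.274, 0.28], [-0.014, -0.576, -0.818, 0.906], [0.0, 0.0, 0.0, 1.0]]
top 504.37193754640975 327.61987579342883 235.87622473739705 [[0.003, -0.994, 0.111, 0.457], [-1.0, -0.002, 0.006, 0.002], [-0.006, -0.111, -0.994, 0.956], [0.0, 0.0, 0.0, 1.0]]
```

View pics/scene0.png

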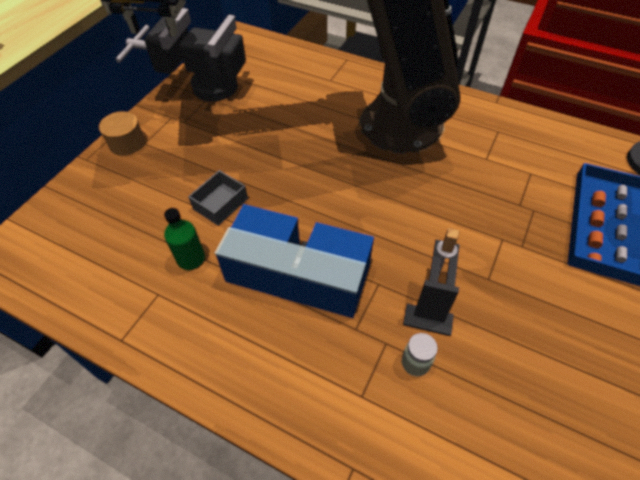

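View pics/top0.png

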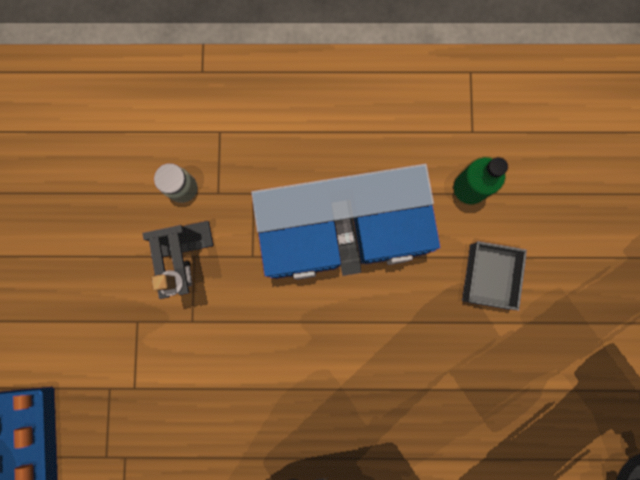

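The scene picture shows the bin and bottle to the right of the unit, and the rack and jar to the left. In the top picture the unit spans pixels (255–438, 165–277) and the rack is at about (170, 260). I'll enlarge both.

```bash
python3 - <<'E'
import cv2
im=cv2.imread("pics/top0.png")
cv2.imwrite("pics/c1.png",cv2.resize(im[155:285,245:445],None,fx=4,fy=4,interpolation=cv2.INTER_CUBIC))
cv2.imwrite("pics/c2.png",cv2.resize(im[210:310,130:230],None,fx=6,fy=6,interpolation=cv2.INTER_CUBIC))
E
```

```text
(no output)
```

View pics/c1.png

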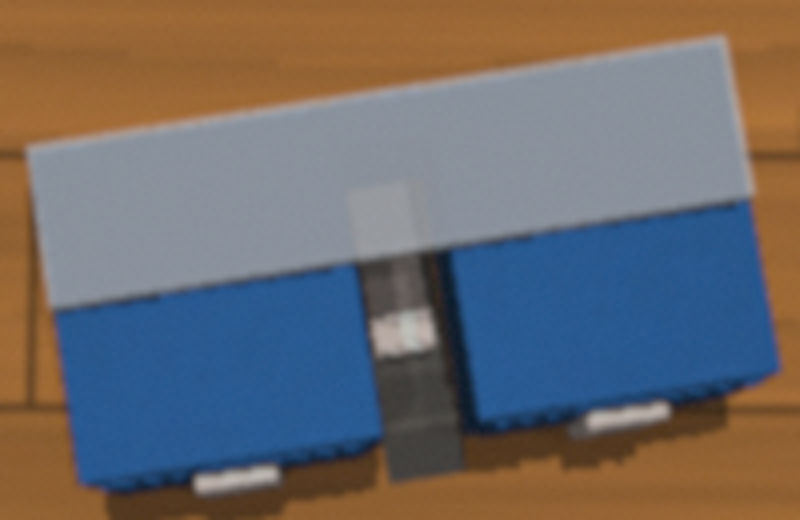

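View pics/c2.png

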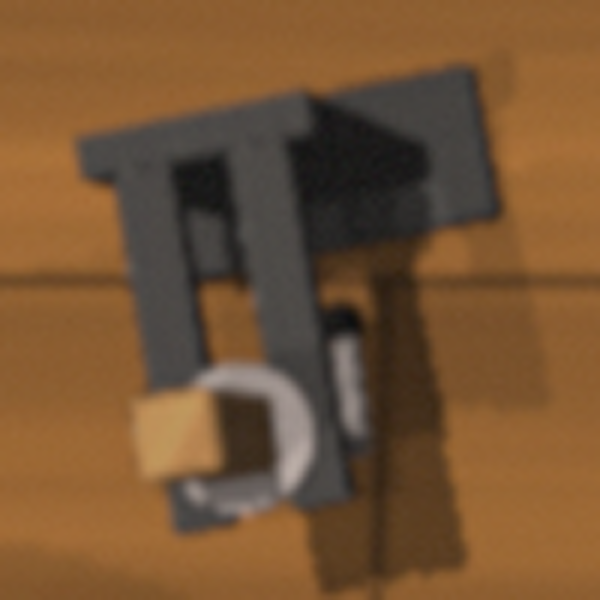

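The unit crop shows the tower and cover corners, for example (27,147), (724,36) and (778,372). The jaw is in the gap at rows 180–355, partly in shadow. The rack crop shows the prong ends at (175,530) and (350,495), the handle top centred at (178,435), and the toe near (345,318). Next I'll fit the poses.

```bash
cat > h.py <<'E'
import numpy as np,cv2
from scipy.optimize import least_squares
from station import arm
def proj(n,P):
    p=arm.camera_params(n);Q=(np.atleast_2d(P)-p["T"][:3,3])@p["T"][:3,:3]
    return np.c_[p["fx"]*Q[:,0]/Q[:,2]+p["cx"],p["fy"]*Q[:,1]/Q[:,2]+p["cy"]]
def back(n,uv,z):
    p=arm.camera_params(n);d=p["T"][:3,:3]@[(uv[0]-p["cx"])/p["fx"],(uv[1]-p["cy"])/p["fy"],1];o=p["T"][:3,3]
    return o+d*(z-o[2])/d[2]
def w(f,P):
    P=np.atleast_2d(P).astype(float);c,s=np.cos(f[2]),np.sin(f[2])
    return np.c_[f[0]+c*P[:,0]-s*P[:,1],f[1]+s*P[:,0]+c*P[:,1],P[:,2]]
def inv(f,P):
    P=np.atleast_2d(P).astype(float)-[f[0],f[1],0];c,s=np.cos(f[2]),np.sin(f[2]);return np.c_[c*P[:,0]+s*P[:,1],-s*P[:,0]+c*P[:,1],P[:,2]]
def fit(n,P,uv,f0):
    r=least_squares(lambda f:(proj(n,w(f,P))-uv).ravel(),f0,loss="soft_l1");return r.x,proj(n,w(r.x,P))-uv
E
python3 - <<'E'
from h import *
np.set_printoptions(precision=4,suppress=True)
c1=lambda a:np.array(a)/4+[244.6,154.6]; c2=lambda a:np.array(a)/6+[129.6,209.6]
U=np.array([[145,150,118],[145,-150,118],[75,150,118],[75,-150,118],[0,150,110],[0,-150,110],[0,-20,110]])/1e3
f,r=fit("top",U,c1([(27,147),(724,36),(55,308),(752,198),(82,487),(778,372),(478,430)]),[.5,0,.15]);print("unit",f,r.round(1).tolist())
R=np.array([[-25,24,140],[-25,-24,140],[75,24,140],[75,-24,140],[75,8,140],[75,-8,140]])/1e3
g,r=fit("top",R,c2([(175,530),(350,495),(118,180),(288,147),(175,165),(228,157)]),[.5,.3,.15]);print("rack",g,r.round(1).tolist())
h=[back("top",c2(p),.198) for p in [(132,400),(215,392),(222,468),(143,480)]];print("handle",np.array(h),np.mean(h,0),inv(g,[np.mean(h,0)]))
for p,z in[((245,440),.146),((345,318),.033),((350,445),.033)]: q=back("top",c2(p),z);print(q,inv(g,[q]))
for p in[(348,190),(412,180),(375,357),(438,350),(368,315),(432,308)]:q=back("top",c1(p),.018);print("jaw",inv(f,[q]))
E
```

```text
unit [ 0.507  -0.035   0.1617] [[-0.3, 0.1], [0.3, 0.0], [-1.4, 0.4], [0.8, -0.3], [-1.0, 0.1], [1.4, 0.5], [0.1, -1.7]]
rack [0.4738 0.2595 0.2053] [[0.0, 1.7], [0.2, 1.5], [-0.5, -0.5], [0.1, -1.0], [-0.4, -0.0], [0.5, -0.7]]
handle [[0.4801 0.2705 0.198 ]
 [0.4821 0.2497 0.198 ]
 [0.4632 0.2473 0.198 ]
 [0.4602 0.2669 0.198 ]] [0.4714 0.2586 0.198 ] [[-0.0025 -0.0004  0.198 ]]
[0.4711 0.2583 0.146 ] [[-0.0029 -0.0006  0.146 ]]
[0.5103 0.2648 0.033 ] [[ 0.0368 -0.0022  0.033 ]]
[0.4716 0.262  0.033 ] [[-0.0016  0.0029  0.033 ]]
jaw [[0.1229 0.0154 0.018 ]]
jaw [[ 0.1229 -0.0151  0.018 ]]
jaw [[0.0429 0.0156 0.018 ]]
jaw [[ 0.0414 -0.014   0.018 ]]
jaw [[0.0629 0.0157 0.018 ]]
jaw [[ 0.0614 -0.0145  0.018 ]]
```

```bash
cat >> h.py <<'E'
from scipy.spatial.transform import Rotation
def to(p,yaw=None):
    s=arm.get_state();R=Rotation.from_euler("xyz",s["ee_rot"])
    d=R.inv().apply(np.array(p)-s["eef_pos"])
    t=0 if yaw is None else -((yaw-s["ee_rot"][2]+np.pi)%(2*np.pi)-np.pi)
    return np.round(d,4).tolist(),round(t,3)
E
python3 -c "
from h import *
print(to([.45,-.2,.24],-1.41),to([.4712,.2585,.24],-1.41),to([.4712,.2585,.153],-1.41))"
python3 nudge.py '{"motion": [[0.088, -0.362, 0.340, -0.014, -0.7], [0.088, -0.362, 0.340, -0.014, -0.7], [0.088, -0.362, 0.340, -0.014, -0.7], [0.088, -0.362, 0.340, -0.014, -0.7], [0.088, -0.362, 0.340, -0.014, -0.7], [0.088, -0.362, 0.340, -0.014, -0.7], [0.088, -0.362, 0.340, -0.014, -0.7], [0.088, -0.362, 0.340, -0.014, -1.404], [0.088, -0.362, 0.340, -0.014, -1.404], [0.088, -0.362, 0.340, -0.014, -1.404], [0.088, -0.362, 0.340, -0.014, -1.404], [0.088, -0.362, 0.340, -0.014, -1.404], [0.088, -0.529, 0.768, -0.014, -1.404], [0.088, -0.529, 0.768, -0.014, -1.404], [0.088, -0.529, 0.768, -0.014, -1.404], [0.088, -0.529, 0.768, -0.014, -1.404], [0.088, -0.529, 0.768, -0.014, -1.404], [0.088, -0.529, 0.768, -0.014, -1.404], [0.088, -0.529, 0.768, -0.014, -1.404], [0.088, -0.529, 0.768, -0.014, -1.404]]}'
python3 -c "
from h import *
print(to([.4712,.2585,.24],-1.41),to([.4712,.2585,.153],-1.41),arm.get_state()['q'])"
```

```text
t: 1.77
eef_pos: [0.4646, 0.1345, 0.2407]
ee_rot: [-3.141, 0.0, -1.409]
force: [-0.2, 0.4, 0.2]
width: 0.0876
gripper_force: 0.0
([-0.1214, -0.0264, 0.0007], np.float64(0.001)) ([-0.1214, -0.0264, 0.0877], np.float64(0.001)) [ 6.89329871e-01  2.87063405e-02 -3.73326271e-01 -1.49384925e-04
 -1.16837455e+00 -5.27969786e-01]
```

```bash
python3 nudge.py '{"motion": [[0.07, -0.1214, -0.0264, 0, 0], [0.07, -0.1214, -0.0264, 0, 0], [0.07, -0.1214, -0.0264, 0, 0], [0.07, -0.1214, -0.0264, 0, 0], [0.07, -0.1214, -0.0264, 0, 0], [0.07, -0.1214, -0.0264, 0, 0]]}'
python3 - <<'E'
from h import *
print(to([.4712,.2585,.153],-1.41))
im=arm.grab_frame("scene")[:,:,::-1]
cv2.imwrite("pics/s1.png",cv2.resize(im[200:360,370:530],None,fx=3.7,fy=3.7,interpolation=cv2.INTER_CUBIC))
s=arm.get_state();P=[[.4712,.2585,.198],[.4712,.2585,.146],s["eef_pos"],[.4712,.2585,.240]]
print((proj("scene",P)-[370,200])*3.7)
E
```

```text
t: 2.27
eef_pos: [0.4714, 0.2564, 0.2399]
ee_rot: [3.14, -0.001, -1.409]
force: [-0.0, -0.9, -0.9]
width: 0.07
gripper_force: 0.0
([-0.0021, -0.0002, 0.0869], np.float64(0.001))
[[301.83458597 122.14260054]
 [280.11977224 179.98426471]
 [315.54881135  69.4027848 ]
 [320.97982839  71.14549338]]
```

View pics/s1.png

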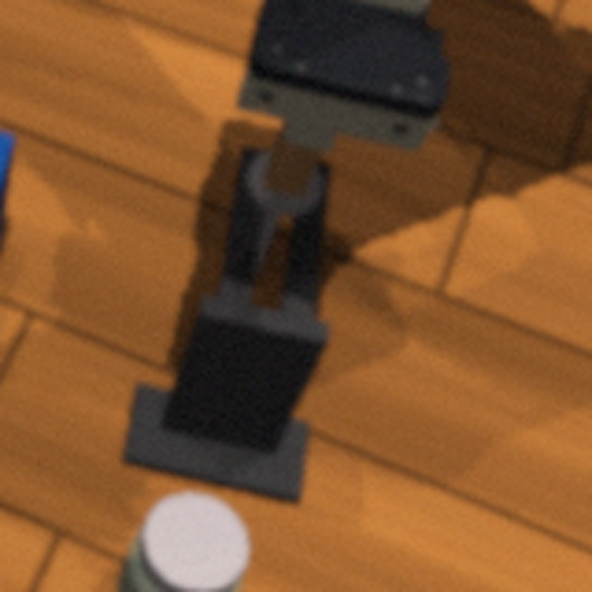

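The fingers are above the handle. The collar appears at crop (285,182), against a predicted (280,180), so the two cameras agree to about 2 mm. Next: descend and grip.

```bash
python3 nudge.py '{"motion": [[0.07, -0.0025, 0, 0.04, 0], [0.07, -0.0025, 0, 0.07, 0], [0.07, -0.0025, 0, 0.0868, 0], [0.07, -0.0025, 0, 0.0868, 0], [0.07, -0.0025, 0, 0.0868, 0], [0.02, -0.0025, 0, 0.0868, 0], [0.02, -0.0025, 0, 0.0868, 0], [0.02, -0.0025, 0, 0.0868, 0], [0.02, -0.0025, 0, 0.0868, 0], [0.02, -0.0025, 0, 0.0868, 0], [0.02, -0.0025, 0, 0.0868, 0], [0.01, -0.0025, 0, 0.0868, 0], [0.01, -0.0025, 0, 0.0868, 0], [0.01, -0.0025, 0, 0.0868, 0], [0.01, -0.0025, 0, 0.0868, 0], [0.01, -0.0025, 0, 0.0868, 0]]}' 60
```

```text
t: 3.65
eef_pos: [0.4714, 0.2589, 0.1538]
ee_rot: [3.141, -0.0, -1.41]
force: [-1.6, 0.5, 1.3]
width: 0.0218
gripper_force: 60.0
```

```bash
python3 nudge.py '{"motion": [[0.01, 0, 0, -0.005, 0], [0.01, 0, 0, -0.012, 0], [0.01, 0, 0, -0.018, 0], [0.01, 0, 0, -0.018, 0], [0.01, 0, 0, -0.018, 0]]}'; python3 nudge.py '{"motion": [[0.01, 0.0003, 0.01, 0, 0], [0.01, 0.0006, 0.02, 0, 0], [0.01, 0.0012, 0.04, 0, 0], [0.01, 0.0018, 0.06, 0, 0], [0.01, 0.0027, 0.09, 0, 0], [0.01, 0.0036, 0.12, 0, 0], [0.01, 0.0036, 0.12, 0, 0], [0.01, 0.0036, 0.12, 0, 0], [0.01, 0.0036, 0.12, 0, 0]]}'
python3 - <<'E'
from h import *
im=arm.grab_frame("top")[:,:,::-1];cv2.imwrite("pics/t2f.png",im)
cv2.imwrite("pics/t2.png",cv2.resize(im[210:360,120:260],None,fx=4,fy=4,interpolation=cv2.INTER_CUBIC))
s=arm.get_state();print(s["eef_pos"],s["force"])
E
```

```text
t: 4.07
eef_pos: [0.4717, 0.2592, 0.1724]
ee_rot: [-3.141, 0.001, -1.41]
force: [-0.3, 0.6, -2.0]
width: 0.0218
gripper_force: 60.0
t: 4.82
eef_pos: [0.3533, 0.2363, 0.1721]
ee_rot: [-3.141, 0.001, -1.409]
force: [0.3, 1.0, -2.6]
width: 0.0216
gripper_force: 60.0
[0.35367157 0.23639506 0.17199249] [-0.80130632 -0.10435744 -1.63654177]
```

View pics/t2.png

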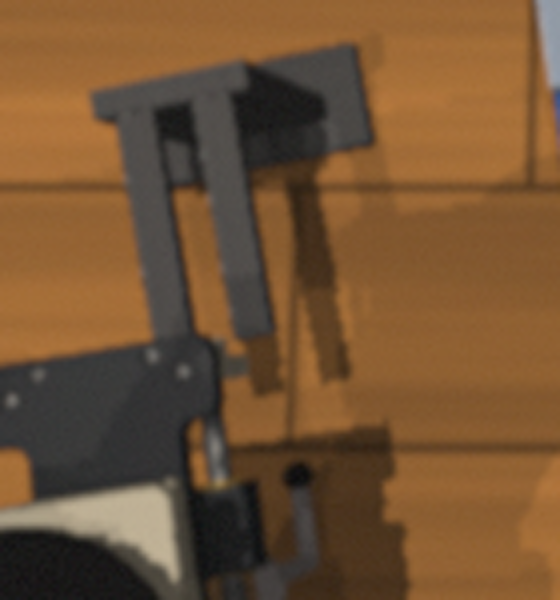

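The rod is out of the rack. The toe shows at crop (298,475), the foot's bend near (305,562), and the right prong end at (237,340)–(273,332).

```bash
python3 - <<'E'
from h import *
c=lambda a:np.array(a)/4+[119.6,209.6]
s=arm.get_state();print(s["eef_pos"])
for p in[(298,475),(305,562)]:print(back("top",c(p),.05))
yaw=s["ee_rot"][2]+np.pi/2;e=s["eef_pos"];print("pred toe",yaw,e[:2]+.038*np.array([np.cos(yaw),np.sin(yaw)]))
for p in [(273,332),(237,340),(194,90),(235,85)]:print(back("top",c(p),.14))
f=[.507,-.035,.1617]
# approach pose: rod origin in unit frame
for x in(-.07,.049):
  q=w(f,[[x,0,.03]])[0];print(to([q[0],q[1],.0350+.1288],f[2]-np.pi/2))
E
```

```text
[0.35367157 0.23639506 0.17199249]
[0.3926356  0.24361065 0.05      ]
[0.35478302 0.23930047 0.05      ]
pred toe 0.1615163619753872 [0.39117698 0.24250604]
[0.45574548 0.23147278 0.14      ]
[0.45250791 0.24587863 0.14      ]
[0.55379991 0.26705373 0.14      ]
[0.55588743 0.2503641  0.14      ]
([0.2925, -0.0377, 0.0081], np.float64(-0.0))
([0.2925, -0.1567, 0.0081], np.float64(-0.0))
```

```bash
python3 nudge.py '{"motion": [[0.01, 0.04, -0.0377, 0.008, 0], [0.01, 0.08, -0.0377, 0.008, 0], [0.01, 0.12, -0.0377, 0.008, 0], [0.01, 0.16, -0.0377, 0.008, 0], [0.01, 0.2, -0.0377, 0.008, 0], [0.01, 0.23, -0.0377, 0.008, 0], [0.01, 0.26, -0.0377, 0.008, 0], [0.01, 0.28, -0.0377, 0.008, 0], [0.01, 0.2935, -0.0377, 0.008, 0], [0.01, 0.2935, -0.0377, 0.008, 0], [0.01, 0.2935, -0.0377, 0.008, 0], [0.01, 0.2935, -0.0377, 0.008, 0]]}'
python3 - <<'E'
from h import *
im=arm.grab_frame("top")[:,:,::-1]
cv2.imwrite("pics/t3.png",cv2.resize(im[170:310,260:440],None,fx=4,fy=4,interpolation=cv2.INTER_CUBIC))
f=[.507,-.035,.1617]
print(inv(f,[arm.get_state()["eef_pos"]]))
E
```

```text
t: 5.87
eef_pos: [0.438, -0.0476, 0.1635]
ee_rot: [3.141, -0.0, -1.411]
force: [0.0, 0.5, -1.3]
width: 0.0215
gripper_force: 60.0
[[-0.07005292 -0.0009849   0.16355711]]
```

View pics/t3.png

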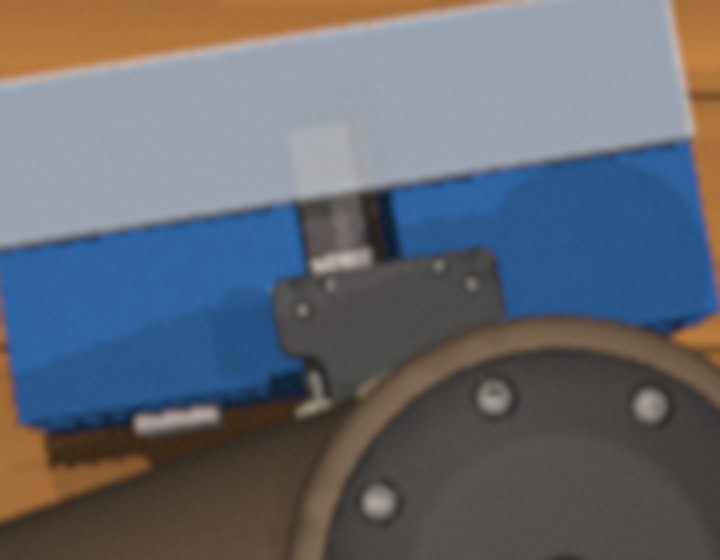

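The gripper hides the mouth, but the gap is ahead of it and the jaw's visible part is at crop (345,260). Next: slide in above the jaw.

```bash
python3 nudge.py '{"motion": [[0.01, 0, -0.02, 0, 0], [0.01, 0, -0.04, 0, 0], [0.01, 0, -0.06, 0, 0], [0.01, 0, -0.08, 0, 0], [0.01, 0, -0.1, 0, 0], [0.01, 0, -0.119, 0, 0], [0.01, 0, -0.119, 0, 0], [0.01, 0, -0.119, 0, 0], [0.01, 0, -0.119, 0, 0]]}'; python3 nudge.py '{"motion": [[0.01, 0, 0, 0.004, 0], [0.01, 0, 0, 0.008, 0], [0.01, 0, 0, 0.008, 0], [0.01, 0, 0, 0.008, 0], [0.01, 0, 0, 0.008, 0]]}'
```

```text
t: 6.67
eef_pos: [0.5547, -0.0278, 0.1633]
ee_rot: [3.14, 0.0, -1.409]
force: [0.6, 0.1, -2.1]
width: 0.0216
gripper_force: 60.0
t: 7.08
eef_pos: [0.5552, -0.0285, 0.1559]
ee_rot: [-3.141, -0.0, -1.41]
force: [-0.5, -0.1, -1.7]
width: 0.0216
gripper_force: 60.0
```

```bash
python3 nudge.py '{"motion": [[0.01, 0, 0, 0.002, 0], [0.01, 0, 0, 0.002, 0], [0.01, 0, 0, 0.002, 0], [0.01, 0, 0, 0.002, 0]]}'|grep -E "pos|^force";  python3 nudge.py '{"motion": [[0.01, 0, 0, 0.001, 0], [0.01, 0, 0, 0.002, 0], [0.01, 0, 0, 0.002, 0], [0.01, 0, 0, 0.002, 0]]}'|grep -E "pos|^force"
```

```text
eef_pos: [0.5554, -0.0285, 0.1538]
force: [-0.0, 0.1, -1.7]
eef_pos: [0.5553, -0.0285, 0.1516]
force: [0.6, 0.6, -2.0]
```

```bash
python3 nudge.py '{"motion": [[0.01, 0, 0, 0.001, 0], [0.01, 0, 0, 0.001, 0], [0.01, 0, 0, 0.001, 0], [0.01, 0, 0, 0.001, 0]]}'|grep -E "pos|^force";  python3 nudge.py '{"motion": [[0.01, 0, 0, 0.0005, 0], [0.01, 0, 0, 0.001, 0], [0.01, 0, 0, 0.001, 0], [0.01, 0, 0, 0.001, 0]]}'|grep -E "pos|^force"
```

```text
eef_pos: [0.5553, -0.0284, 0.1507]
force: [-0.1, 0.6, -2.0]
eef_pos: [0.5553, -0.0284, 0.1497]
force: [-0.2, -0.2, -1.4]
```

```bash
python3 nudge.py '{"motion": [[0.01, 0, 0, 0.0005, 0], [0.01, 0, 0, 0.001, 0], [0.01, 0, 0, 0.001, 0], [0.01, 0, 0, 0.001, 0]]}'|grep -E "pos|^force"
```

```text
eef_pos: [0.5553, -0.0285, 0.1487]
force: [0.7, -0.2, -1.9]
```

```bash
python3 nudge.py '{"motion": [[0.01, 0, 0, 0.0005, 0], [0.01, 0, 0, 0.001, 0], [0.01, 0, 0, 0.001, 0], [0.01, 0, 0, 0.001, 0]]}'|grep -E "pos|^force"
```

```text
eef_pos: [0.5553, -0.0284, 0.1477]
force: [-0.4, -0.4, -2.0]
```

```bash
python3 nudge.py '{"motion": [[0.01, 0, 0, 0.0005, 0], [0.01, 0, 0, 0.001, 0], [0.01, 0, 0, 0.001, 0], [0.01, 0, 0, 0.001, 0]]}'|grep -E "pos|^force"
```

```text
eef_pos: [0.5554, -0.0284, 0.1468]
force: [-0.0, 0.2, -1.3]
```

```bash
python3 nudge.py '{"motion": [[0.01, 0, 0, 0.0004, 0], [0.01, 0, 0, 0.0007, 0], [0.01, 0, 0, 0.0007, 0], [0.01, 0, 0, 0.0007, 0]]}'|grep -E "pos|^force"
```

```text
eef_pos: [0.5555, -0.0284, 0.1463]
force: [-0.2, -0.7, 0.7]
```

```bash
python3 nudge.py '{"motion": [[0.01, 0, 0, 0.0004, 0], [0.01, 0, 0, 0.0007, 0], [0.01, 0, 0, 0.0007, 0], [0.01, 0, 0, 0.0007, 0]]}'|grep -E "pos|^force"
```

```text
eef_pos: [0.5555, -0.0285, 0.1461]
force: [-2.2, -0.1, 6.0]
```

```bash
python3 nudge.py '{"motion": [[0.01, 0, 0.001, 0, 0], [0.01, 0, 0.002, 0, 0], [0.01, 0, 0.003, 0, 0], [0.01, 0, 0.003, 0, 0], [0.01, 0, 0.003, 0, 0]]}'|grep -E "pos|^force"
```

```text
eef_pos: [0.5536, -0.0287, 0.146]
force: [3.8, 1.1, 3.2]
```

```bash
python3 nudge.py '{"motion": [[0.01, 0, 0.0015, 0, 0], [0.01, 0, 0.003, 0, 0], [0.01, 0, 0.005, 0, 0], [0.01, 0, 0.005, 0, 0], [0.01, 0, 0.005, 0, 0]]}'|grep -E "pos|^force"
```

```text
eef_pos: [0.5479, -0.0296, 0.1459]
force: [5.0, 1.0, 6.0]
```

```bash
python3 nudge.py '{"motion": [[0.01, 0, 0.002, 0, 0], [0.01, 0, 0.004, 0, 0], [0.01, 0, 0.006, 0, 0], [0.01, 0, 0.006, 0, 0], [0.01, 0, 0.006, 0, 0]]}'|grep -E "pos|^force"
```

```text
eef_pos: [0.5425, -0.0305, 0.1461]
force: [5.1, 0.6, 5.0]
```

```bash
python3 nudge.py '{"motion": [[0.01, 0, 0.002, 0, 0], [0.01, 0, 0.004, 0, 0], [0.01, 0, 0.006, 0, 0], [0.01, 0, 0.006, 0, 0], [0.01, 0, 0.006, 0, 0]]}'|grep -E "pos|^force"
```

```text
eef_pos: [0.5374, -0.0313, 0.1465]
force: [6.2, 1.0, 5.7]
```

```bash
python3 nudge.py '{"motion": [[0.01, 0, 0.002, 0, 0], [0.01, 0, 0.004, 0, 0], [0.01, 0, 0.006, 0, 0], [0.01, 0, 0.006, 0, 0], [0.01, 0, 0.006, 0, 0]]}'|grep -E "pos|^force"
```

```text
eef_pos: [0.5323, -0.0321, 0.147]
force: [7.0, 1.1, 7.4]
```

```bash
python3 nudge.py '{"motion": [[0.01, 0, 0.002, 0, 0], [0.01, 0, 0.004, 0, 0], [0.01, 0, 0.006, 0, 0], [0.01, 0, 0.006, 0, 0], [0.01, 0, 0.006, 0, 0]]}'|grep -E "pos|^force"
```

```text
eef_pos: [0.5276, -0.0328, 0.1477]
force: [9.5, 1.7, 9.3]
```

```bash
python3 nudge.py '{"motion": [[0.01, 0, 0, -0.0006, 0], [0.01, 0, 0.002, -0.001, 0], [0.01, 0, 0.004, -0.0013, 0], [0.01, 0, 0.006, -0.0016, 0], [0.01, 0, 0.006, -0.0016, 0], [0.01, 0, 0.006, -0.0016, 0]]}'|grep -E "pos|^force"
```

```text
eef_pos: [0.5183, -0.0346, 0.1482]
force: [1.0, 1.0, 12.6]
```

```bash
python3 nudge.py '{"motion": [[0.01, 0, 0, -0.001, 0], [0.01, 0, 0, -0.001, 0], [0.01, 0, 0, -0.001, 0], [0.01, 0, 0, -0.001, 0]]}'|grep -E "pos|^force"; python3 nudge.py '{"motion": [[0.01, 0, 0.002, 0, 0], [0.01, 0, 0.003, 0, 0], [0.01, 0, 0.003, 0, 0], [0.01, 0, 0.003, 0, 0]]}'|grep -E "pos|^force"
python3 - <<'E'
from h import *
a=arm.grab_frame("top")[:,:,::-1];b=arm.grab_frame("scene")[:,:,::-1]
a=cv2.resize(a[180:300,310:410],None,fx=4,fy=4.8,interpolation=cv2.INTER_CUBIC);b=cv2.resize(b[220:320,250:320],(400,576),interpolation=cv2.INTER_CUBIC)
cv2.imwrite("pics/m4.png",np.hstack([a,b]))
E
```

```text
eef_pos: [0.5177, -0.0347, 0.1484]
force: [3.7, 0.6, 7.4]
eef_pos: [0.516, -0.0348, 0.1486]
force: [5.9, 0.6, 4.0]
```

View pics/m4.png

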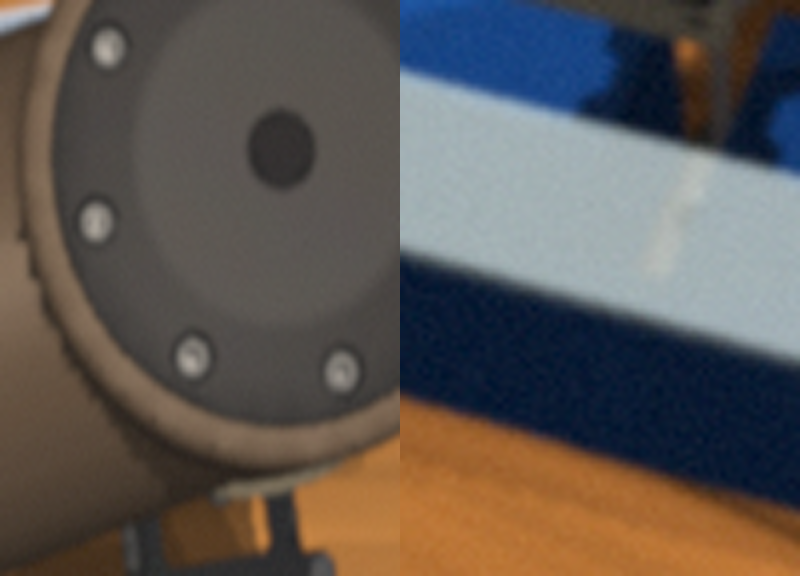

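The top view is blocked by the arm. In the scene crop the jaw's pale strip under the cover ends at about (655,278), which is pixel (294.6,268).

```bash
python3 - <<'E'
from h import *
f=[.507,-.035,.1617]
for p in [(655,278),(640,272),(672,282)]:
  u=((p[0]-400)/400*70+250,p[1]/576*100+220)
  print(inv(f,[back("scene",u,.019)]))
print(inv(f,[arm.get_state()["eef_pos"]]))
for x in(.085,.095,.1,.105,.122): print(x,proj("scene",w(f,[[x,.014,.019],[x,-.014,.019]])).round(1).tolist())
E
```

```text
[[ 0.0718412  -0.00580631  0.019     ]]
[[ 0.07102786 -0.01235339  0.019     ]]
[[0.07155476 0.00116331 0.019     ]]
[[ 0.00889782 -0.00127794  0.1486234 ]]
0.085 [[301.0, 275.4], [289.2, 272.1]]
0.095 [[299.6, 279.1], [287.6, 275.8]]
0.1 [[298.8, 281.0], [286.9, 277.6]]
0.105 [[298.0, 282.8], [286.1, 279.5]]
0.122 [[295.5, 289.3], [283.4, 285.9]]
```

```bash
python3 nudge.py '{"motion": [[0.01, 0, 0.001, 0, 0], [0.01, 0, 0.002, -0.0001, 0], [0.01, 0, 0.003, -0.0001, 0], [0.01, 0, 0.004, -0.0002, 0], [0.01, 0, 0.005, -0.0003, 0], [0.01, 0, 0.005, -0.0003, 0]]}'|grep -E "pos|^force"
```

```text
eef_pos: [0.5119, -0.0354, 0.1493]
force: [7.1, 0.6, 4.6]
```

```bash
python3 nudge.py '{"motion": [[0.01, 0, 0.001, 0, 0], [0.01, 0, 0.002, -0.0001, 0], [0.01, 0, 0.003, -0.0001, 0], [0.01, 0, 0.004, -0.0002, 0], [0.01, 0, 0.005, -0.0003, 0], [0.01, 0, 0.005, -0.0003, 0]]}'|grep -E "pos|^force"
```

```text
eef_pos: [0.5068, -0.0362, 0.1498]
force: [6.2, 1.0, 7.0]
```

```bash
python3 nudge.py '{"motion": [[0.01, 0, 0.001, -0.0003, 0], [0.01, 0, 0.002, -0.0005, 0], [0.01, 0, 0.003, -0.0006, 0], [0.01, 0, 0.004, -0.0007, 0], [0.01, 0, 0.005, -0.0008, 0], [0.01, 0, 0.005, -0.0008, 0]]}'|grep -E "pos|^force"
```

```text
eef_pos: [0.5014, -0.0371, 0.1503]
force: [4.7, 0.8, 6.0]
```

```bash
python3 nudge.py '{"motion": [[0.01, 0, 0.001, -0.0001, 0], [0.01, 0, 0.002, -0.0002, 0], [0.01, 0, 0.003, -0.0003, 0], [0.01, 0, 0.004, -0.0004, 0], [0.01, 0, 0.005, -0.0005, 0], [0.01, 0, 0.005, -0.0005, 0]]}'|grep -E "pos|^force"
```

```text
eef_pos: [0.4963, -0.038, 0.1507]
force: [5.9, 1.0, 5.5]
```

```bash
python3 nudge.py '{"motion": [[0.01, 0, 0.001, -0.0001, 0], [0.01, 0, 0.002, -0.0002, 0], [0.01, 0, 0.003, -0.0003, 0], [0.01, 0, 0.004, -0.0004, 0], [0.01, 0, 0.005, -0.0005, 0], [0.01, 0, 0.005, -0.0005, 0]]}'|grep -E "pos|^force"
```

```text
eef_pos: [0.4912, -0.0388, 0.1511]
force: [4.8, 1.2, 4.3]
```

```bash
python3 nudge.py '{"motion": [[0.01, 0, 0.001, -0.0001, 0], [0.01, 0, 0.002, -0.0002, 0], [0.01, 0, 0.003, -0.0003, 0], [0.01, 0, 0.004, -0.0004, 0], [0.01, 0, 0.005, -0.0005, 0], [0.01, 0, 0.005, -0.0005, 0]]}'|grep -E "pos|^force"
```

```text
eef_pos: [0.4861, -0.0397, 0.1515]
force: [5.2, 0.0, 4.8]
```

```bash
python3 nudge.py '{"motion": [[0.01, 0, 0.001, 0, 0], [0.01, 0, 0.002, -0.0001, 0], [0.01, 0, 0.003, -0.0001, 0], [0.01, 0, 0.004, -0.0002, 0], [0.01, 0, 0.005, -0.0002, 0], [0.01, 0, 0.005, -0.0002, 0]]}'|grep -E "pos|^force"
```

```text
eef_pos: [0.481, -0.0406, 0.1518]
force: [5.1, 0.5, 7.4]
```

```bash
python3 nudge.py '{"motion": [[0.01, 0, 0.001, -0.0001, 0], [0.01, 0, 0.002, -0.0002, 0], [0.01, 0, 0.003, -0.0003, 0], [0.01, 0, 0.004, -0.0003, 0], [0.01, 0, 0.005, -0.0003, 0], [0.01, 0, 0.005, -0.0003, 0]]}'|grep -E "pos|^force"
```

```text
eef_pos: [0.475, -0.0416, 0.1517]
force: [2.1, 0.7, 7.4]
```

```bash
python3 nudge.py '{"motion": [[0.01, 0, 0.001, 0, 0], [0.01, 0, 0.002, 0, 0], [0.01, 0, 0.003, 0, 0], [0.01, 0, 0.004, 0, 0], [0.01, 0, 0.004, 0, 0]]}'|grep -E "pos|^force"
```

```text
eef_pos: [0.47, -0.0424, 0.1506]
force: [0.3, 0.5, 1.0]
```

```bash
python3 nudge.py '{"motion": [[0.01, 0, 0, 0.0005, 0], [0.01, 0, 0, 0.001, 0], [0.01, 0, 0, 0.001, 0], [0.01, 0, 0, 0.001, 0]]}'|grep -E "pos|^force"
```

```text
eef_pos: [0.4703, -0.0425, 0.1504]
force: [-3.3, 0.5, 9.0]
```

```bash
python3 nudge.py '{"motion": [[0.01, 0, 0.001, 0, 0], [0.01, 0, 0.002, 0, 0], [0.01, 0, 0.003, 0.0001, 0], [0.01, 0, 0.004, 0.0002, 0], [0.01, 0, 0.004, 0.0002, 0]]}'|grep -E "pos|^force"
```

```text
eef_pos: [0.4672, -0.0427, 0.15]
force: [1.2, 0.9, 1.9]
```

```bash
python3 nudge.py '{"motion": [[0.01, 0, 0, 0.0005, 0], [0.01, 0, 0.001, 0.0007, 0], [0.01, 0, 0.002, 0.0009, 0], [0.01, 0, 0.003, 0.0011, 0], [0.01, 0, 0.004, 0.0013, 0], [0.01, 0, 0.004, 0.0013, 0]]}'|grep -E "pos|^force"
```

```text
eef_pos: [0.464, -0.0432, 0.1492]
force: [2.6, 1.0, 4.7]
```

```bash
python3 nudge.py '{"motion": [[0.01, 0, 0.001, 0.0003, 0], [0.01, 0, 0.002, 0.0005, 0], [0.01, 0, 0.003, 0.0008, 0], [0.01, 0, 0.004, 0.001, 0], [0.01, 0, 0.005, 0.0012, 0], [0.01, 0, 0.005, 0.0012, 0]]}'|grep -E "pos|^force"
```

```text
eef_pos: [0.4598, -0.0439, 0.1484]
force: [3.3, 0.4, 6.1]
```

```bash
python3 nudge.py '{"motion": [[0.01, 0, 0.001, 0.0002, 0], [0.01, 0, 0.002, 0.0004, 0], [0.01, 0, 0.003, 0.0006, 0], [0.01, 0, 0.004, 0.0008, 0], [0.01, 0, 0.005, 0.0009, 0], [0.01, 0, 0.006, 0.0011, 0], [0.01, 0, 0.006, 0.0011, 0]]}'|grep -E "pos|^force"
```

```text
eef_pos: [0.4545, -0.0447, 0.1477]
force: [4.1, 1.2, 7.8]
```

```bash
python3 nudge.py '{"motion": [[0.01, 0, 0.001, 0, 0], [0.01, 0, 0.002, 0, 0], [0.01, 0, 0.003, 0.0001, 0], [0.01, 0, 0.004, 0.0002, 0], [0.01, 0, 0.005, 0.0003, 0], [0.01, 0, 0.006, 0.0005, 0], [0.01, 0, 0.006, 0.0005, 0]]}'|grep -E "pos|^force"
```

```text
eef_pos: [0.4486, -0.0457, 0.1472]
force: [4.4, 0.8, 7.9]
```

```bash
python3 nudge.py '{"motion": [[0.01, 0, 0.001, 0.0001, 0], [0.01, 0, 0.002, 0.0003, 0], [0.01, 0, 0.003, 0.0004, 0], [0.01, 0, 0.004, 0.0005, 0], [0.01, 0, 0.005, 0.0006, 0], [0.01, 0, 0.005, 0.0006, 0]]}'|grep -E "pos|^force"
```

```text
eef_pos: [0.444, -0.0464, 0.1468]
force: [4.2, 0.9, 8.3]
```

```bash
python3 nudge.py '{"motion": [[0.01, 0, 0.001, -0.0002, 0], [0.01, 0, 0.002, -0.0002, 0], [0.01, 0, 0.003, -0.0001, 0], [0.01, 0, 0.004, 0, 0], [0.01, 0, 0.005, 0.0001, 0], [0.01, 0, 0.006, 0.0002, 0], [0.01, 0, 0.006, 0.0002, 0]]}'|grep -E "pos|^force"
```

```text
eef_pos: [0.4378, -0.0474, 0.1464]
force: [4.5, -0.3, 7.9]
```

```bash
python3 nudge.py '{"motion": [[0.01, 0, 0.001, 0.0001, 0], [0.01, 0, 0.002, 0.0001, 0], [0.01, 0, 0.003, 0.0002, 0], [0.01, 0, 0.004, 0.0003, 0], [0.01, 0, 0.005, 0.0004, 0], [0.01, 0, 0.005, 0.0004, 0]]}'|grep -E "pos|^force"
python3 - <<'E'
from h import *
for n in("top","scene"): cv2.imwrite(f"pics/{n}5.png",arm.grab_frame(n)[:,:,::-1])
E
```

```text
eef_pos: [0.4332, -0.0481, 0.1461]
force: [5.0, 0.4, 8.0]
```

View pics/scene5.png

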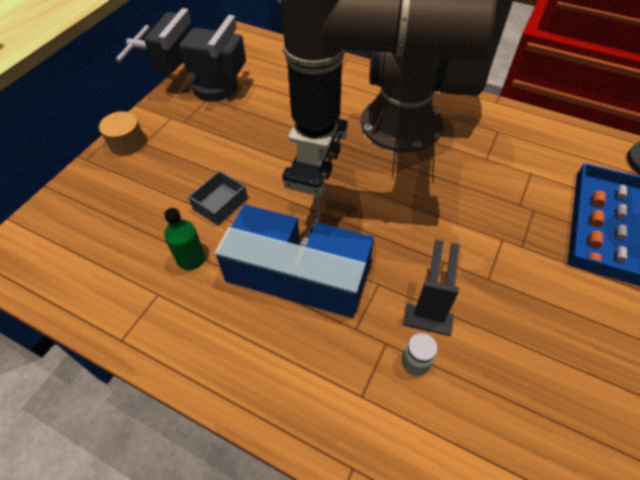

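The bystanders are unmoved. The jaw is hard to see, so I'll check numerically along the gap in both images.

```bash
python3 - <<'E'
from h import *
f=[.507,-.035,.1617]
print(inv(f,[arm.get_state()["eef_pos"]]))
for n in("scene","top"):
  A=cv2.imread(f"pics/{n}0.png");B=cv2.imread(f"pics/{n}5.png")
  for x in np.arange(-.1,.126,.012):
    o=[]
    for y in(-.008,.008):
      u=tuple(map(float,proj(n,w(f,[[x,y,.018]]))[0]))
      o+=[cv2.getRectSubPix(I,(3,3),u).mean((0,1)).astype(int)[::-1].tolist() for I in(A,B)]
    print(n,round(x*1e3),o)
E
```

```text
[[-0.07495695 -0.0010915   0.14613271]]
scene -100 [[148, 91, 41], [51, 43, 41], [158, 97, 44], [47, 28, 14]]
scene -88 [[157, 97, 44], [53, 41, 33], [153, 94, 43], [42, 26, 13]]
scene -76 [[155, 95, 44], [60, 43, 31], [151, 93, 48], [42, 28, 18]]
scene -64 [[156, 98, 54], [59, 47, 44], [53, 79, 137], [23, 53, 101]]
scene -52 [[161, 102, 56], [53, 45, 44], [28, 77, 149], [20, 58, 112]]
scene -40 [[176, 112, 60], [42, 38, 41], [26, 77, 149], [22, 61, 120]]
scene -28 [[157, 98, 53], [57, 54, 58], [26, 77, 148], [27, 79, 151]]
scene -16 [[151, 94, 53], [112, 105, 109], [27, 77, 148], [27, 80, 153]]
scene -4 [[81, 65, 58], [145, 136, 139], [26, 78, 149], [28, 80, 153]]
scene 8 [[116, 120, 120], [146, 148, 147], [98, 130, 172], [102, 135, 178]]
scene 20 [[172, 180, 177], [175, 182, 180], [154, 168, 173], [158, 172, 178]]
scene 32 [[171, 179, 177], [174, 182, 179], [154, 166, 171], [159, 172, 177]]
scene 44 [[191, 197, 194], [173, 181, 177], [153, 167, 170], [158, 172, 175]]
scene 56 [[190, 195, 192], [171, 179, 176], [154, 167, 171], [159, 172, 176]]
scene 68 [[170, 178, 177], [163, 172, 
[... 913 characters left out ...]
5, 73, 72]]
top 8 [[71, 68, 65], [75, 74, 72], [77, 73, 70], [75, 74, 73]]
top 20 [[67, 65, 62], [75, 74, 72], [64, 61, 59], [75, 75, 73]]
top 32 [[70, 68, 65], [78, 78, 75], [67, 64, 62], [82, 81, 78]]
top 44 [[133, 127, 123], [73, 71, 69], [136, 128, 124], [74, 72, 69]]
top 56 [[172, 162, 157], [62, 59, 57], [171, 158, 152], [66, 64, 61]]
top 68 [[89, 82, 80], [42, 41, 40], [80, 75, 73], [41, 40, 38]]
top 80 [[86, 80, 77], [43, 42, 41], [73, 68, 66], [35, 34, 33]]
top 92 [[144, 145, 149], [146, 149, 154], [141, 143, 147], [145, 148, 153]]
top 104 [[150, 153, 158], [157, 160, 166], [151, 153, 158], [156, 160, 166]]
top 116 [[150, 153, 158], [156, 160, 166], [150, 153, 158], [156, 160, 165]]
```

The jaw's rear end is now near unit x ≈ -5 mm, so it is following. I'll pull about 20 mm more so it's clear of the strip.

```bash
python3 nudge.py '{"motion": [[0.01, 0, 0.001, -0.0002, 0], [0.01, 0, 0.002, -0.0001, 0], [0.01, 0, 0.003, 0, 0], [0.01, 0, 0.004, 0.0001, 0], [0.01, 0, 0.005, 0.0002, 0], [0.01, 0, 0.006, 0.0003, 0], [0.01, 0, 0.006, 0.0003, 0]]}'|grep -E "pos|^force"
```

```text
eef_pos: [0.4273, -0.0491, 0.1459]
force: [4.4, 0.2, 7.1]
```

```bash
python3 nudge.py '{"motion": [[0.01, 0, 0.001, 0, 0], [0.01, 0, 0.002, 0.0001, 0], [0.01, 0, 0.003, 0.0002, 0], [0.01, 0, 0.004, 0.0003, 0], [0.01, 0, 0.005, 0.0004, 0], [0.01, 0, 0.005, 0.0004, 0]]}'|grep -E "pos|^force"
```

```text
eef_pos: [0.4218, -0.05, 0.1452]
force: [3.5, 0.9, 8.0]
```

```bash
python3 nudge.py '{"motion": [[0.01, 0, 0.001, 0, 0], [0.01, 0, 0.002, 0.0001, 0], [0.01, 0, 0.003, 0.0003, 0], [0.01, 0, 0.004, 0.0004, 0], [0.01, 0, 0.005, 0.0005, 0], [0.01, 0, 0.005, 0.0005, 0]]}'|grep -E "pos|^force"
```

```text
eef_pos: [0.4165, -0.0509, 0.1445]
force: [3.1, 0.4, 7.7]
```

```bash
python3 nudge.py '{"motion": [[0.01, 0, 0.001, 0, 0], [0.01, 0, 0.002, 0, 0], [0.01, 0, 0.003, 0.0001, 0], [0.01, 0, 0.004, 0.0002, 0], [0.01, 0, 0.005, 0.0003, 0], [0.01, 0, 0.005, 0.0003, 0]]}'|grep -E "pos|^force"
```

```text
eef_pos: [0.411, -0.0518, 0.1439]
force: [3.1, 0.6, 5.7]
```

```bash
python3 nudge.py '{"motion": [[0.01, 0, 0.001, 0.0002, 0], [0.01, 0, 0.002, 0.0004, 0], [0.01, 0, 0.003, 0.0005, 0], [0.01, 0, 0.004, 0.0006, 0], [0.01, 0, 0.004, 0.0006, 0], [0.01, 0, 0.004, 0.0006, 0]]}'|grep -E "pos|^force"
python3 nudge.py '{"motion": [[0.01, 0, 0, -0.005, 0], [0.01, 0, 0, -0.02, 0], [0.01, 0, 0, -0.04, 0], [0.01, 0, 0, -0.06, 0], [0.01, 0, 0, -0.06, 0]]}'|grep -E "pos|^force"
python3 -c "
from h import *
print(to([.3537,.2364,.204],.1616-np.pi/2))"
```

```text
eef_pos: [0.4072, -0.0525, 0.1433]
force: [3.7, 1.3, 6.4]
eef_pos: [0.4061, -0.0529, 0.205]
force: [1.1, -0.8, -2.0]
([-0.2939, 0.0053, 0.001], np.float64(-0.001))
```

```bash
python3 nudge.py '{"motion": [[0.01, -0.02, -0.03, 0, 0], [0.01, -0.06, -0.03, 0, 0], [0.01, -0.1, -0.03, 0, 0], [0.01, -0.14, -0.03, 0, 0], [0.01, -0.18, -0.03, 0, 0], [0.01, -0.22, -0.03, 0, 0], [0.01, -0.26, -0.03, 0, 0], [0.01, -0.294, -0.03, 0, 0], [0.01, -0.294, 0.005, 0, 0], [0.01, -0.294, 0.005, 0, 0], [0.01, -0.294, 0.005, 0.02, 0], [0.01, -0.294, 0.005, 0.0325, 0], [0.01, -0.294, 0.005, 0.0325, 0], [0.01, -0.294, 0.005, 0.0325, 0]]}'
python3 - <<'E'
from h import *
print(to([.4717,.2592,.1724],.1616-np.pi/2),to([.3537,.2364,.1724],.1616-np.pi/2))
f=[.507,-.035,.1617]
im=arm.grab_frame("top")[:,:,::-1];cv2.imwrite("pics/top6.png",im)
cv2.imwrite("pics/c6.png",cv2.resize(im[240:340,300:400],None,fx=5.5,fy=5.5,interpolation=cv2.INTER_CUBIC))
for x in(-.12,-.02): print(((proj("top",w(f,[[x,.014,.016],[x,-.014,.016]]))-[300,240])*5.5).round())
E
```

```text
t: 27.03
eef_pos: [0.3531, 0.2352, 0.169]
ee_rot: [3.138, -0.004, -1.41]
force: [0.4, -0.1, -0.4]
width: 0.0214
gripper_force: 60.0
([-0.0047, -0.1209, -0.0038], np.float64(-0.001)) ([-0.0011, -0.0008, -0.0034], np.float64(-0.001))
[[294. 501.]
 [377. 487.]]
[[245. 204.]
 [327. 191.]]
```

View pics/c6.png

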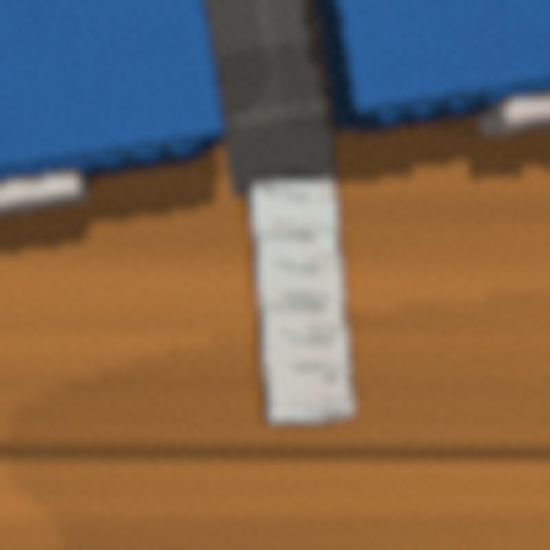

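The jaw lies on the bench. Its corners in the crop are (250,180), (335,180), (270,422) and (355,412), which puts its centre about 54 mm in front of the mouth. Next I'll hang the rod back.

```bash
python3 nudge.py '{"motion": [[0.01, 0, 0, 0, 0], [0.01, 0, 0, 0, 0]]}'; python3 -c "
from h import *
print(to([.4717,.2592,.1724],.1616-np.pi/2),to([.3537,.2364,.1724],.1616-np.pi/2))"
```

```text
t: 27.25
eef_pos: [0.3544, 0.2368, 0.1708]
ee_rot: [-3.141, 0.0, -1.41]
force: [0.2, 0.9, -2.4]
width: 0.0217
gripper_force: 60.0
([-0.0034, -0.1193, -0.0016], np.float64(-0.001)) ([0.0003, 0.0008, -0.0016], np.float64(-0.001))
```

Settled. Slide in along the same line.

```bash
python3 nudge.py '{"motion": [[0.01, 0, -0.01, -0.0016, 0], [0.01, -0.0008, -0.03, -0.0016, 0], [0.01, -0.0015, -0.05, -0.0016, 0], [0.01, -0.002, -0.07, -0.0016, 0], [0.01, -0.0024, -0.085, -0.0016, 0], [0.01, -0.003, -0.1, -0.0016, 0], [0.01, -0.0034, -0.112, -0.0016, 0], [0.01, -0.0034, -0.1193, -0.0016, 0], [0.01, -0.0034, -0.1193, -0.0016, 0], [0.01, -0.0034, -0.1193, -0.0016, 0], [0.01, -0.0034, -0.1193, -0.0016, 0]]}'
python3 nudge.py '{"motion": [[0.01, 0, 0, 0.005, 0], [0.01, 0, 0, 0.01, 0], [0.01, 0, 0, 0.014, 0], [0.01, 0, 0, 0.016, 0], [0.01, 0, 0, 0.016, 0], [0.01, 0, 0, 0.016, 0]]}'
```

```text
t: 28.17
eef_pos: [0.4709, 0.2589, 0.1718]
ee_rot: [3.141, -0.0, -1.41]
force: [0.4, 0.1, -2.6]
width: 0.0219
gripper_force: 60.0
t: 28.67
eef_pos: [0.4713, 0.2592, 0.1557]
ee_rot: [3.141, -0.0, -1.41]
force: [0.3, -0.4, -1.8]
width: 0.0217
gripper_force: 60.0
```

```bash
python3 nudge.py '{"motion": [[0.01, 0, 0, 0.001, 0], [0.01, 0, 0, 0.0019, 0], [0.01, 0, 0, 0.0019, 0], [0.01, 0, 0, 0.0019, 0]]}'
```

```text
t: 29.0
eef_pos: [0.4715, 0.2593, 0.154]
ee_rot: [-3.142, 0.0, -1.41]
force: [-0.5, -0.4, -1.8]
width: 0.022
gripper_force: 60.0
```

```bash
python3 nudge.py '{"motion": [[0.01, 0, 0, 0.0006, 0], [0.01, 0, 0, 0.0006, 0], [0.01, 0, 0, 0.0006, 0]]}'|grep -E "pos|^force"
```

```text
eef_pos: [0.4715, 0.2593, 0.1538]
force: [-1.3, -0.6, 2.8]
```

```bash
python3 nudge.py '{"motion": [[0.01, 0, 0, 0.0004, 0], [0.01, 0, 0, 0.0004, 0], [0.01, 0, 0, 0.0004, 0]]}'|grep -E "pos|^force"
```

```text
eef_pos: [0.4716, 0.2593, 0.1538]
force: [-3.4, -0.8, 7.0]
```

Seated on the prongs. Release and rise.

```bash
python3 nudge.py '{"motion": [[0.01, 0, 0, -0.0006, 0], [0.03, 0, 0, -0.0006, 0], [0.05, 0, 0, -0.0006, 0], [0.07, 0, 0, -0.0006, 0], [0.07, 0, 0, -0.0006, 0], [0.07, 0, 0, -0.0006, 0], [0.07, 0, 0, -0.0006, 0], [0.07, 0, 0, -0.0006, 0]]}'; python3 nudge.py '{"motion": [[0.07, 0, 0, -0.01, 0], [0.07, 0, 0, -0.03, 0], [0.07, 0, 0, -0.06, 0], [0.07, 0, 0, -0.1, 0], [0.07, 0, 0, -0.1, 0], [0.07, 0.04, 0, -0.1, 0], [0.07, 0.08, 0, -0.1, 0], [0.07, 0.12, 0, -0.1, 0], [0.07, 0.15, 0, -0.1, 0], [0.07, 0.15, 0, -0.1, 0], [0.07, 0.15, 0, -0.1, 0], [0.07, 0.15, 0, -0.1, 0]]}'
python3 - <<'E'
from h import *
A=cv2.imread("pics/top0.png");B=arm.grab_frame("top")[:,:,::-1];cv2.imwrite("pics/top7.png",B)
C=cv2.imread("pics/scene0.png");D=arm.grab_frame("scene")[:,:,::-1]
print("rack diff",np.abs(A[210:310,130:200].astype(int)-B[210:310,130:200]).mean(),np.abs(C[225:330,400:460].astype(int)-D[225:330,400:460]).mean())
# handle + collar location by colour: template shift
for I,J,(a,b,c,d) in((A,B,(268,302,145,190)),(C,D,(228,260,432,462))):
  r=cv2.matchTemplate(J[a-12:b+12,c-12:d+12].copy(),I[a:b,c:d].copy(),cv2.TM_CCOEFF_NORMED);m=cv2.minMaxLoc(r);print(m[1],np.array(m[3])-12)
E
```

```text
t: 30.17
eef_pos: [0.4715, 0.2593, 0.1535]
ee_rot: [3.142, 0.0, -1.41]
force: [-0.1, -0.3, -0.6]
width: 0.063
gripper_force: 0.0
t: 31.17
eef_pos: [0.4957, 0.1112, 0.2542]
ee_rot: [-3.141, 0.0, -1.411]
force: [1.0, 0.8, 0.8]
width: 0.0699
gripper_force: 0.0
rack diff 34.59361904761905 15.98989417989418
0.2496463805437088 [  1 -10]
0.7375859022140503 [0 1]
```

```bash
python3 nudge.py '{"motion": [[0.07, 0.04, 0, 0, 0], [0.07, 0.08, 0, 0, 0], [0.07, 0.12, 0, 0, 0], [0.07, 0.16, 0, 0, 0], [0.07, 0.2, 0, 0, 0], [0.07, 0.24, 0, 0, 0], [0.07, 0.28, 0, 0, 0], [0.07, 0.3, 0, 0, 0], [0.07, 0.3, 0, 0, 0], [0.07, 0.3, 0, 0, 0], [0.07, 0.3, 0, 0, 0]]}'|grep -E "^t|pos"
python3 - <<'E'
from h import *
A=cv2.imread("pics/top0.png");B=arm.grab_frame("top")[:,:,::-1]
C=cv2.imread("pics/scene0.png");D=arm.grab_frame("scene")[:,:,::-1]
T6=cv2.imread("pics/top6.png")
for I,J,(a,b,c,d) in((A,B,(268,302,145,190)),(C,D,(228,260,432,462)),(T6,B,(268,320,340,370))):
  r=cv2.matchTemplate(J[a-12:b+12,c-12:d+12].copy(),I[a:b,c:d].copy(),cv2.TM_CCOEFF_NORMED);m=cv2.minMaxLoc(r);print(m[1],np.array(m[3])-12)
E
```

```text
t: 32.18
eef_pos: [0.5438, -0.184, 0.2533]
0.9823280572891235 [ 0 -1]
0.9832934141159058 [0 0]
0.25255119800567627 [12  6]
```

```bash
python3 -c "
from station import arm
print(arm.job_done())"
```

```text
the job is handed in; nothing more can be done
None
```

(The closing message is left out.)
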